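# Slide the bead crate into its bench dock and shut the bar

## Task

Park the tall slatted crate of bead boxes in its dock: push it low down, near its foot, so that it slides along the table instead of tipping over, in between the two wooden rails until it stands fully home against the back stop. Then push the steel swing bar shut behind it with a fingertip, all the way against its keeper. Only push: lift or carry nothing, and leave the loose things standing round about where they are.

Things in the scene. Friction and masses are not known exactly. Their poses are not given: they have to be found in the camera images.
- crate: Tall open wooden crate with slatted sides, full of card bead boxes (fixed in it), about 1.6 kg. 100 mm deep (its x), 150 wide (its y), slats up to 138, box tops 145 mm high. Origin: centre of its underside. Its +x side leads into the dock; push on the opposite 150 mm wide side. Pushed up to about 60 mm above the table it slides; pushed on the upper slats it tips over its leading edge.
- crate_push (a point): Middle of the crate's rear foot: on the outer face of its solid bottom slat (0 to 50 mm high) at crate x = -50, y = 0, 25 mm above the table.
- dock: Fixed dock: two wooden rails 22 mm high and a wooden back stop 60 mm high with rubber buffers. Origin: on the table where the crate's origin lies when the crate is home, touching the buffers. The crate goes in along the dock's +x, its +x along the dock's +x. Channel y = -79 to 79 mm; rails 18 thick, x = -62 to 68 mm, flaring outwards to y = +/-127 at x = -108; buffer faces at x = 50.
- bar (a joint): Angle of the steel swing bar, rad. 0: shut, across the mouth along the dock's -y from its hinge, against the keeper on the other rail; grows as it opens outwards; at angle a it points along (-sin a, -cos a) in the dock's x, y; at most 2.35. Stiff (0.1 Nm), stays where it is left. Shut, its inner face is 4 mm behind a crate that is home: it cannot shut on one that is not.
- bar_hinge (a point): Hinge axis of the bar, on the rail at the dock's +y side: at dock x = -59, y = +88 mm, 36 mm above the table (middle of the bar's height). The hinge pin's head ends 51 mm above the table.
- bar_tip (a point): Centre of the bar's round free end, 190 mm from the hinge. The bar is a flat steel bar 10 mm thick, 16 mm high (28 to 44 mm above the table, it passes over the rails); its end has a radius of 8 mm.
- glue_bottle: Loose small squeeze bottle with nozzle, 33 mm wide, 102 mm high; origin at the centre of its underside. Leave it alone.
- spool: Loose thread spool standing upright, 36 mm wide, 44 mm high; origin at the centre of its underside. Leave it alone.
- charm_box: Loose black open box of charms, 68 x 76 mm, 54 mm high; origin at the centre of its underside. Leave it alone.

How it is judged:
On the way, in this order (a step that is already met when the one before it is completed fails the run):
1. the crate stands fully home in the dock, upright (x of crate in the frame of dock between -0.006 and 0.006 m and y of crate in the frame of dock between -0.008 and 0.008 m and angle between crate's own z axis and vertical below 0.04 rad), for 0.2 s.
2. the bar is shut behind it (value of joint bar below 0.06 rad), for 0.2 s.
At the end, for the whole second after the job is handed in: The crate stands upright (within 0.03 rad) and at rest in the dock, within 6 mm of fully home and 8 mm sideways, square to it within 0.1 rad; the bar is shut to within 0.06 rad; bottle, spool and charm box stand upright (x of crate in the frame of dock between -0.006 and 0.006 m and y of crate in the frame of dock between -0.008 and 0.008 m and angle between the x axis of crate and the x axis of dock, either way round below 0.1 rad and angle between crate's own z axis and vertical below 0.03 rad and linear speed of crate below 0.02 m/s and value of joint bar below 0.06 rad and angle between each of glue_bottle, spool, charm_box's own z axis and vertical below 0.1 rad); the robot touches nothing.
It fails at once if the crate tips (more than 0.12 rad) (angle between crate's own z axis and vertical above 0.12 rad).
It fails at once if the crate is lifted or carried (more than 10 mm) (height (world z) of crate above 0.01 m).
It fails at once if the glue bottle is moved by more than 25 mm (distance of glue_bottle from where it was at the start of the episode above 0.025 m).
It fails at once if the spool is moved by more than 25 mm (distance of spool from where it was at the start of the episode above 0.025 m).
It fails at once if the charm box is moved by more than 25 mm (distance of charm_box from where it was at the start of the episode above 0.025 m).
It also fails if it takes over 59 s, if anything falls off the work surface, if the arm or the gripper's body presses on something with over 40 N, if the wrist force passes 120 N, or if a joint passes its speed limit or range.

## Robot

A 6-joint arm with a two-finger parallel gripper is mounted at the origin on a cart in front of the work surface, level with it; the furniture and walls round the work are solid. World frame = base frame: x ahead of the robot, y to its left, z up, the work surface at z = 0. Lengths are in m, angles in rad, forces in N, time in s.
With the tool pointing down it reaches from about 0.3 to 0.775 m from the base axis. Payload 14.6 kg.
Tool frame: the origin (TCP) lies midway between the tips of the shut fingers; the grasp point (between the pads) lies 19 mm behind it; z points along the fingers, y is the line along which they close (so a half turn about z gives the same grasp; the last joint's range is limited). The gripper opens to 85 mm and grips with 20 to 120 N. Pads are 22 mm wide; open, the fingers measure 114 mm over their backs; the gripper's body (76 mm by 85 mm) begins 54 mm behind the grasp point. The pads swing forward as they close: fully open they stand 13 mm farther back than shut.
Start: joints at [-0.067, 0.3, 1.521, -0, 1.321, -0.067], TCP at [0.55, -0, 0.207] pointing down, gripper open.
Joint ranges: [-3.03, 3.03], [-0.79, 2.21], [0.23, 2.52], [-1.04, 4.18], [0, 3.07], [-2.55, 2.55]. Speed limits (rad/s): [2.22, 2.22, 2.57, 3.14, 3.14, 3.14].

## Interface

Orientations are given as a unit quaternion [w, x, y, z].
In Python, from cell import env, cams gives the robot as it stands.
- The arm moves only by the tool jog_arm, never from a script. Its argument "plan" is a list of rows, each an object with "delta_pos": the shift along the tool's x, y, z as a fraction of full scale, a list of three; "twist": the turn, a rotation vector about the tool's x, y, z as a fraction of full scale, a list of three. In form: [{"delta_pos": [dx, dy, dz], "twist": [rx, ry, rz]}, ...]. A call has 1 to 12 rows; each row is the pose to reach, as a shift and turn from the pose commanded when the call began, along the tool's axes at that moment, turning the shorter way round; what a row does not reach only later rows make up. Full scale, the value 1, is 0.4 m for a shift and pi rad for a turn. A row lasts 1/8 s, in which the tool goes at most 62.5 mm and 10.7 degrees, less where a joint would pass 70% of its speed; a pose out of reach is approached as far as the arm can. A call with a number of a shift or a turn outside -1 to 1 is refused whole. A call with a gripper value outside its range is refused whole. "hand" is the closure, from -1 (fully open) to 1 (shut), so that 0 is half open, set as the call begins (left out, the last holds). The fingers move at their own pace and stop on an object; the grip force is fixed at half the most. Time passes only in rows, so rows that repeat a pose let the fingers close. It gives the time, the measured TCP pose, the force, the opening and the grip force at its end, in the units of the state.
- env.state(): the state, without advancing time (a new reading comes with each control period).
- cams.get_image(name): name is "scene" or "side" or "wrist"; returns a dict with "image" (400x640x3 uint8, red, green, blue), "z_map" (400x640 float32, m along the optical axis (not along the pixel's ray), 0 where there is no reading), "fx", "fy", "cx", "cy" (pixels), "camera_from_world" (4x4, takes a point from world to camera coordinates); the wrist camera has in their place "mount" (4x4, takes a point from camera to tool coordinates, whose origin is the TCP and whose axes are the flange's). Camera axes: x right, y up, looking along -z (the intrinsics and any distortion apply to the point x, -y, -z); pixel columns grow to the right and rows downward; lengths in m; the calibration is good to about 2 mm. A picture is of the moment at which its call begins: read the wrist's pose just before it.
- env.sign_off(): hands the job in; it is judged then, once.
The state is a dict: "time": time; "joints": joint angles; "dq": joint speeds; "joint_efforts": joint torques, N m; "tcp_pos": TCP position; "tool_rot": TCP orientation; "wrist_force": force on the tool from outside, world axes, zero at the start; "wrist_torque": the same for the moment, N m; "width": finger opening in m; "grasp_force": force on a finger pad.
Only numpy, scipy, OpenCV 4.12 (cv2) and the standard library are available. Lean on these libraries where they do the work, as an engineer would, in place of code of your own. Each camera call takes 0.05 s, during which the arm holds its last target. There are 200 camera calls.

## Working session

There is one attempt and no reset: what is moved stays moved. The work goes in short steps, Python scripts to look and compute and a tool call to move; the robot and the scene stay as the last step left them, time stands still between calls to the robot, and variables do not carry over. Pictures are saved under pics/ and viewed, at most 10 in all, crops included, and the job is handed in when it is done.

Besides the shell and the picture viewer there is one more tool, called after ">>>" by a JSON object that holds its "api" and its "payload". jog_arm: Moves the arm, as the interface text tells. Its arguments: {"type":"object","properties":{"plan":{"type":"array","items":{"type":"object","properties":{"delta_pos":{"type":"array","items":{"type":"number"}},"twist":{"type":"array","items":{"type":"number"}}}}},"hand":{"type":"number"}},"required":["plan"]}

```bash
mkdir -p pics; ls
cat > h.py <<'E'
import numpy as np, cv2
from cell import env, cams
def grab(n,f=None):
    d=cams.get_image(n)
    if f: cv2.imwrite('pics/'+f,d['image'][:,:,::-1])
    return d
def cloud(d):
    z=d['z_map']; v,u=np.mgrid[:z.shape[0],:z.shape[1]]
    P=np.stack([(u-d['cx'])/d['fx']*z,-(v-d['cy'])/d['fy']*z,-z],-1)
    M=np.linalg.inv(d['camera_from_world'])
    W=P@M[:3,:3].T+M[:3,3]; W[z<=0]=np.nan
    return W
E
python3 - <<'E'
from h import *
for n in('scene','side'):
    d=grab(n,n+'0.png'); W=cloud(d); np.save(n+'0.npy',W)
    print(n,[k for k in d],np.linalg.inv(d['camera_from_world'])[:3,3],np.nanmean(W[...,2]))
print(env.state())
E
```

```text
pics
scene ['image', 'z_map', 'fx', 'fy', 'cx', 'cy', 'camera_from_world'] [0.04078625 0.68716841 0.82220298] -0.10645471692495549
side ['image', 'z_map', 'fx', 'fy', 'cx', 'cy', 'camera_from_world'] [1.14856275 0.26773475 0.95077929] -0.11490905471646212
{'time': 0.1, 'joints': array([-6.65747903e-02,  3.00437567e-01,  1.52153453e+00,  1.79128109e-05,
        1.32067674e+00, -6.66203124e-02]), 'dq': array([ 0.00051065, -0.000603  , -0.0027742 ,  0.00020589, -0.00076046,
       -0.00215759]), 'joint_efforts': array([ 5.41233840e-04, -5.44380498e+01, -3.62372375e+01, -1.11349805e-04,
        3.02289474e-03, -1.80062301e-05]), 'tcp_pos': array([5.49764949e-01, 3.12877156e-05, 2.06259410e-01]), 'tool_rot': array([-4.03152874e-04,  7.07092159e-01,  7.07121206e-01, -3.41209039e-04]), 'wrist_force': array([ 0.74778373,  0.8242869 , -0.38894001]), 'wrist_torque': array([0.00194957, 0.03793524, 0.03962116]), 'grasp_force': 0.0, 'width': 0.08550391113705817}
```

View pics/scene0.png

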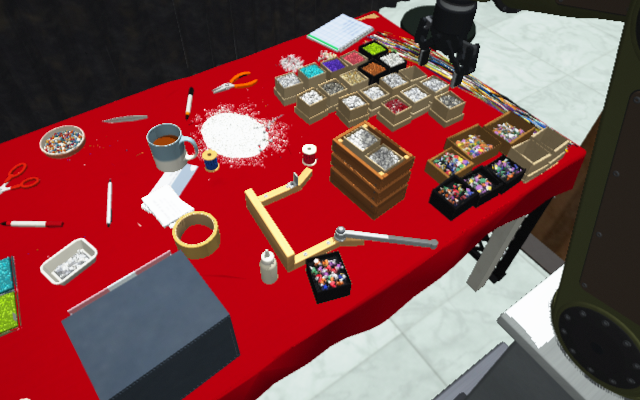

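View pics/side0.png

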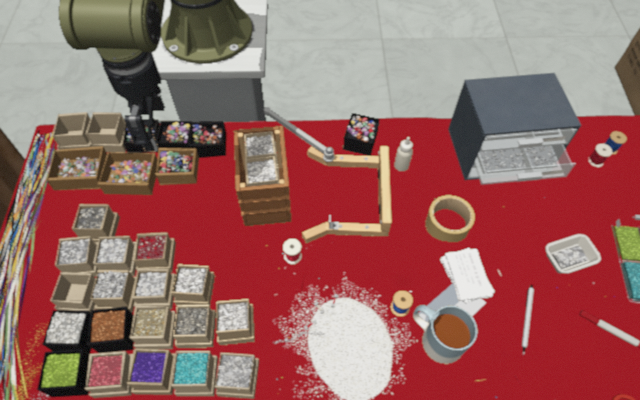

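The scene view shows the crate around (372,165), the dock's mouth facing it with the stop at about (270,228), and the bar from hinge (340,235) to tip (437,244). In the side view the crate is at (262,165), the dock stop at x≈384 and the bar from (325,153) to (265,110), so dock +x is roughly world +y.

Run:
```python
from h import *
A=np.vstack([np.load(n+'0.npy').reshape(-1,3) for n in('scene','side')])
C=np.vstack([cv2.imread(f'pics/{n}0.png').reshape(-1,3) for n in('scene','side')])
m=(A[:,0]>.15)&(A[:,0]<.75)&(A[:,1]>-.25)&(A[:,1]<.55)&(A[:,2]>-.03)&(A[:,2]<.16)
A,C=A[m],C[m]
o=np.argsort(A[:,2]);A,C=A[o],C[o]
im=np.zeros((600,800,3),np.uint8)
im[((.75-A[:,0])*1000).astype(int).clip(0,599),((A[:,1]+.25)*1000).astype(int).clip(0,799)]=C
im=cv2.dilate(im,np.ones((3,3)))
cv2.imwrite('pics/top0.png',im)
def box(z0,z1,x0,x1,y0,y1):
    B=A[(A[:,2]>z0)&(A[:,2]<z1)&(A[:,0]>x0)&(A[:,0]<x1)&(A[:,1]>y0)&(A[:,1]<y1)]; return B
np.save('A.npy',A)
```

```text
(no output)
```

View pics/top0.png

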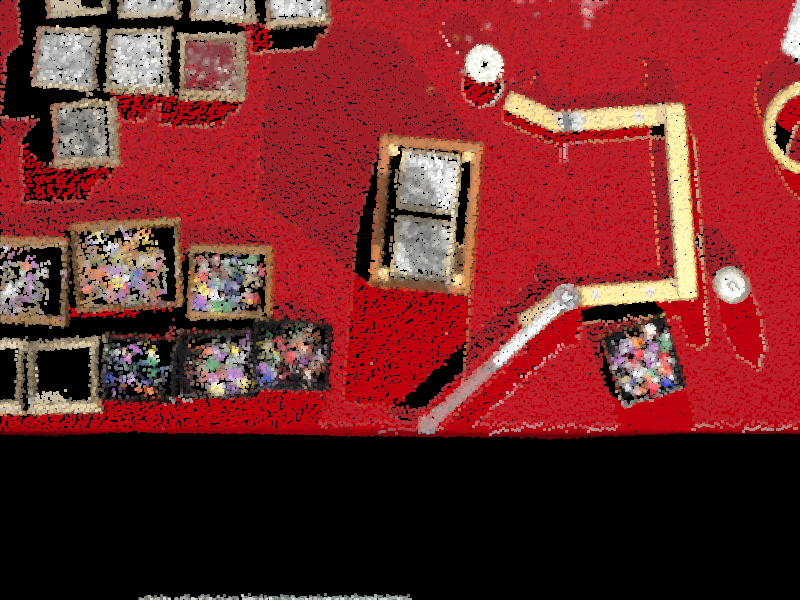

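The top-down map (1 mm per pixel) shows the crate at about (426,213), the stop bar at (684,200), the hinge at (566,296) and the bar tip at (428,424). The spool is at (484,64), the charm box at (645,360) and the bottle at (731,285). I'll fit the crate and dock more exactly now.

Run:
```python
from h import *
A=np.load('A.npy')
def box(z0,z1,x0,x1,y0,y1):
    return A[(A[:,2]>z0)&(A[:,2]<z1)&(A[:,0]>x0)&(A[:,0]<x1)&(A[:,1]>y0)&(A[:,1]<y1)]
def rect(n,B):
    r=cv2.minAreaRect((B[:,:2]*1000).astype(np.float32)); print(n,len(B),r, 'z',B[:,2].max()); print(cv2.boxPoints(r).round().tolist())
def line(n,B):
    c=B[:,:2].mean(0); u,s,vt=np.linalg.svd(B[:,:2]-c,full_matrices=False); print(n,len(B),c.round(4),vt[0].round(4),'halfspread',(s[1]/len(B)**.5).round(4),'proj',np.percentile((B[:,:2]-c)@vt[0],[1,99]).round(3))
rect('crate',box(.13,.15,.43,.64,.1,.26))
rect('crate low',box(.01,.12,.43,.64,.1,.26))
rect('stop',box(.05,.066,.43,.67,.38,.46))
line('stop',box(.054,.066,.43,.67,.38,.46))
line('rail far',box(.018,.026,.60,.68,.33,.41))
line('rail near',box(.018,.026,.43,.49,.34,.41))
line('bar',box(.038,.049,.31,.44,.16,.305))
line('hinge',box(.047,.056,.42,.48,.28,.35))
```

```text
crate 4586 ((534.889404296875, 176.15773010253906), (153.69944763183594, 103.3946762084961), 5.005801200866699) z 0.14527993203665945
[[454.0, 221.0], [463.0, 118.0], [616.0, 131.0], [607.0, 234.0]]
crate low 4601 ((535.564697265625, 177.35015869140625), (153.47592163085938, 104.52205657958984), 4.761456489562988) z 0.11997922503992364
[[455.0, 223.0], [463.0, 119.0], [616.0, 132.0], [608.0, 236.0]]
stop 1471 ((547.4781494140625, 430.0385437011719), (23.072402954101562, 197.44729614257812), 86.14580535888672) z 0.0641948885463951
[[448.0, 425.0], [645.0, 412.0], [647.0, 435.0], [450.0, 448.0]]
stop 1399 [0.5478 0.4311] [-0.9974  0.0714] halfspread 0.0056 proj [-0.096  0.095]
rail far 540 [0.6327 0.3696] [0.0765 0.9971] halfspread 0.0056 proj [-0.038  0.04 ]
rail near 501 [0.4562 0.3761] [-0.0338 -0.9994] halfspread 0.0068 proj [-0.033  0.035]
bar 808 [0.3787 0.2359] [0.6756 0.7373] halfspread 0.0038 proj [-0.085  0.088]
hinge 87 [0.4515 0.3152] [0.6211 0.7837] halfspread 0.0044 proj [-0.027  0.009]
```

```bash
cat >> h.py <<'E'
from scipy.spatial.transform import Rotation as Rn
D0=np.array([.5455,.369]); TH=np.arctan2(.0705,.9975)   # dock heading from +y to +x
dx=np.array([np.sin(TH),np.cos(TH)]); dy=np.array([-np.cos(TH),np.sin(TH)])
R0=Rn.from_quat([.7071068,.7071068,0,0])  # xyzw
def rot(yaw,tilt): return Rn.from_euler('z',yaw,degrees=True)*R0*Rn.from_euler('y',tilt,degrees=True)
def cmd(p0,Rc,p1,R1):
    return (Rc.inv().apply(np.array(p1)-p0)/.4).round(4),((Rc.inv()*R1).as_rotvec()/np.pi).round(4)
E
python3 - <<'E'
from h import *
A=np.load('A.npy')
b=A[(A[:,0]>.43)&(A[:,0]<.505)&(A[:,1]>-.06)&(A[:,1]<.02)]; print('box h',np.percentile(b[:,2],99))
c=np.array([.535,.1765]); R1=rot(-4.1,35)
p0=np.array([.55,0,.2065])
a=c-.073*dx
for z in(.15,.012): print(a,cmd(p0,R0,[*a,z],R1))
print('dist to home tcp x', (D0-c)@dx, (D0-c)@dy)
# from tilted: unit dock x, dock y, up in tool axes per 10mm
print((R1.inv().apply([[*dx*.01,0],[*dy*.01,0],[0,0,.01]])/.4).round(4))
E
```

```text
box h 0.04296916807175229
[0.52985344 0.10368164] (array([ 0.2592, -0.0504,  0.1413]), array([-0.007 ,  0.1944,  0.0221]))
[0.52985344 0.10368164] (array([ 0.2592, -0.0504,  0.4863]), array([-0.007 ,  0.1944,  0.0221]))
dist to home tcp x 0.19276126495816995 0.0030975363962665293
[[ 0.0205 -0.      0.0143]
 [-0.     -0.025  -0.    ]
 [ 0.0143  0.     -0.0205]]
```

>>> {"api": "jog_arm", "payload": {"plan": [{"delta_pos":[0.12,-0.025,0.07],"twist":[-0.003,0.05,0.01]},{"delta_pos":[0.2,-0.04,0.14],"twist":[-0.005,0.1,0.015]},{"delta_pos":[0.259,-0.05,0.14],"twist":[-0.007,0.15,0.022]},{"delta_pos":[0.259,-0.05,0.14],"twist":[-0.007,0.1944,0.022]},{"delta_pos":[0.259,-0.05,0.14],"twist":[-0.007,0.1944,0.022]},{"delta_pos":[0.259,-0.05,0.25],"twist":[-0.007,0.1944,0.022]},{"delta_pos":[0.259,-0.05,0.36],"twist":[-0.007,0.1944,0.022]},{"delta_pos":[0.259,-0.05,0.43],"twist":[-0.007,0.1944,0.022]},{"delta_pos":[0.259,-0.05,0.486],"twist":[-0.007,0.1944,0.022]},{"delta_pos":[0.259,-0.05,0.486],"twist":[-0.007,0.1944,0.022]}], "hand": -1}}

```text
time: 1.35
tcp_pos: [0.5294, 0.104, 0.0114]
tool_rot: [-0.205, 0.698, 0.65, 0.219]
wrist_force: [-0.2, 0.3, 0.6]
width: 0.0855
grasp_force: 0.0
```

Run:
```python
from h import *
s=env.state(); print(s['tcp_pos'],s['wrist_force'],s['joints'].round(2)); a=grab('scene')['image'];b=grab('side')['image']
cv2.imwrite('pics/two1.png',np.vstack([a[80:330,180:580],b[60:310,100:500]])[:,:,::-1])
```

```text
[0.52935778 0.10395928 0.01143404] [-0.19918161  0.34426515  0.62002679] [-0.17  0.58  1.78  0.74  1.   -0.57]
```

View pics/two1.png

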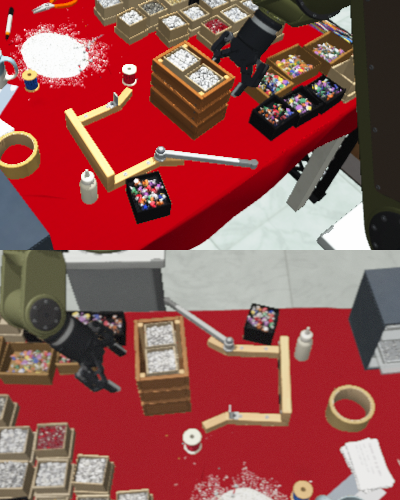

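The picture shows the tilted open gripper low behind the crate (upper view (235,85), lower view (95,365)), clear of everything around it. I'll push about 90 mm and then look again.

>>> {"api": "jog_arm", "payload": {"plan": [{"delta_pos":[0.0164,0,0.0114],"twist":[0,0,0]},{"delta_pos":[0.0328,0,0.0229],"twist":[0,0,0]},{"delta_pos":[0.0492,0,0.0343],"twist":[0,0,0]},{"delta_pos":[0.0656,0,0.0458],"twist":[0,0,0]},{"delta_pos":[0.082,0,0.0572],"twist":[0,0,0]},{"delta_pos":[0.0984,0,0.0686],"twist":[0,0,0]},{"delta_pos":[0.1148,0,0.08],"twist":[0,0,0]},{"delta_pos":[0.1312,0,0.0915],"twist":[0,0,0]},{"delta_pos":[0.1476,0,0.103],"twist":[0,0,0]},{"delta_pos":[0.164,0,0.1144],"twist":[0,0,0]},{"delta_pos":[0.1845,0,0.1287],"twist":[0,0,0]},{"delta_pos":[0.1845,0,0.1287],"twist":[0,0,0]}]}}

```text
time: 2.95
tcp_pos: [0.5363, 0.1939, 0.0126]
tool_rot: [-0.205, 0.698, 0.65, 0.22]
wrist_force: [-0.8, 0.5, -0.2]
width: 0.0854
grasp_force: 0.0
```

```bash
cat >> h.py <<'E'
def crate(f=None):
    B=np.vstack([cloud(grab(n,f and n+f)).reshape(-1,3) for n in('scene','side')])
    s=env.state(); p=s['tcp_pos']
    q=np.c_[(B[:,:2]-D0)@dx,(B[:,:2]-D0)@dy]
    m=(B[:,2]>.134)&(B[:,2]<.15)&(abs(q[:,1])<.1)&(q[:,0]>(p[:2]-D0)@dx-.01)&(q[:,0]<.08)
    r=cv2.minAreaRect((q[m]*1000).astype(np.float32)); print('crate in dock mm',r,m.sum())
    print('tcp',p,'dock',(p[:2]-D0)@dx,(p[:2]-D0)@dy,'F',s['wrist_force'],s['time'])
    return B
E
python3 -c "
from h import *
crate()"
```

```text
crate in dock mm ((-136.26300048828125, -11.2960205078125), (98.8427505493164, 154.84996032714844), 0.01311796810477972) 3452
tcp [0.53631686 0.19351702 0.01258912] dock -0.175693746931071 -0.0032114059304725845 F [-1.38743039 -0.32264406  0.99946394] 3.05
```

```bash
sed -i "s/dx-.01)/dx-.05)/" h.py
python3 - <<'E'
from h import *
B=crate()
q=np.c_[(B[:,:2]-D0)@dx,(B[:,:2]-D0)@dy]
m=(B[:,2]>.125)&(B[:,2]<.155)&(abs(q[:,1])<.12)&(q[:,0]>-.26)&(q[:,0]<.08)
im=np.zeros((300,400),np.uint8); k=(q[m]*1000).astype(int); im[150-k[:,1],300+k[:,0]]=255
im=cv2.morphologyEx(im,cv2.MORPH_CLOSE,np.ones((5,5)));n,l,st,c=cv2.connectedComponentsWithStats(im);print(st,c)
a=grab('scene')['image'];b=grab('side')['image']
cv2.imwrite('pics/two2.png',np.vstack([a[80:330,180:580],b[60:310,100:500],cv2.cvtColor(im,8)[50:250]])[:,:,::-1])
E
```

```text
crate in dock mm ((-138.56771850585938, -11.859634399414062), (154.62216186523438, 103.122802734375), 89.67664337158203) 3586
tcp [0.53635315 0.19333604 0.01255428] dock -0.17587171662184464 -0.0032603624270108236 F [-0.10264541  0.56611828  0.27672863] 3.15
[[     0      0    400    300 105489]
 [    41     84     33    139   2031]
 [   110     85    105    155  12480]] [[206.67635488 147.88700244]
 [ 55.08419498 155.84687346]
 [162.34310897 162.10120192]]
```

View pics/two2.png

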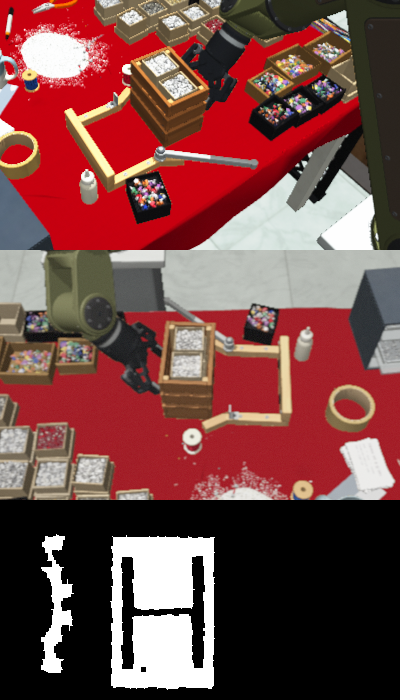

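The crate (upper view (168,100), lower view (188,370)) now stands square to the dock, but 12 mm off to dock -y. I'll push diagonally towards +y.

>>> {"api": "jog_arm", "payload": {"plan": [{"delta_pos":[0.0062,-0.004,0.0043],"twist":[0,0,0]},{"delta_pos":[0.0124,-0.008,0.0086],"twist":[0,0,0]},{"delta_pos":[0.0186,-0.012,0.013],"twist":[0,0,0]},{"delta_pos":[0.0248,-0.016,0.0173],"twist":[0,0,0]},{"delta_pos":[0.031,-0.02,0.0216],"twist":[0,0,0]},{"delta_pos":[0.0372,-0.024,0.026],"twist":[0,0,0]},{"delta_pos":[0.0434,-0.028,0.0303],"twist":[0,0,0]},{"delta_pos":[0.05,-0.03,0.035],"twist":[0,0,0]},{"delta_pos":[0.05,-0.03,0.035],"twist":[0,0,0]}]}}

```text
time: 4.38
tcp_pos: [0.5266, 0.2182, 0.0126]
tool_rot: [-0.204, 0.698, 0.65, 0.22]
wrist_force: [2.1, -3.5, 0.3]
width: 0.085
grasp_force: 1.9
```

```bash
python3 -c "
from h import *
crate()"
```

```text
crate in dock mm ((-115.4384765625, -1.27972412109375), (153.9638671875, 102.73388671875), 89.7219467163086) 3643
tcp [0.52653429 0.21821637 0.01259312] dock -0.15174553320729928 0.00828814367493665 F [ 1.98160753 -5.11055012  0.37967884] 4.475
```

>>> {"api": "jog_arm", "payload": {"plan": [{"delta_pos":[0.0164,0,0.0114],"twist":[0,0,0]},{"delta_pos":[0.0328,0,0.0229],"twist":[0,0,0]},{"delta_pos":[0.0492,0,0.0343],"twist":[0,0,0]},{"delta_pos":[0.0656,0,0.0458],"twist":[0,0,0]},{"delta_pos":[0.082,0,0.0572],"twist":[0,0,0]},{"delta_pos":[0.0984,0,0.0686],"twist":[0,0,0]},{"delta_pos":[0.1148,0,0.08],"twist":[0,0,0]},{"delta_pos":[0.1312,0,0.0915],"twist":[0,0,0]},{"delta_pos":[0.1476,0,0.103],"twist":[0,0,0]},{"delta_pos":[0.164,0,0.1144],"twist":[0,0,0]},{"delta_pos":[0.1845,0,0.1287],"twist":[0,0,0]},{"delta_pos":[0.1845,0,0.1287],"twist":[0,0,0]}]}}

```text
time: 5.98
tcp_pos: [0.5323, 0.3087, 0.0127]
tool_rot: [-0.205, 0.698, 0.65, 0.22]
wrist_force: [0.3, 0.2, 0.0]
width: 0.0852
grasp_force: 0.0
```

```bash
python3 -c "
from h import *
crate()"
```

```text
crate in dock mm ((-24.429643630981445, -0.2933502197265625), (154.0628662109375, 102.28376770019531), 89.83710479736328) 3772
tcp [0.53231724 0.30836347 0.01267393] dock -0.06141504705069646 0.00887502861916589 F [-0.17290052  0.03585422  0.19450316] 6.075
```

Going well: 24 mm are left. I'll push in small steps until the buffers resist.

>>> {"api": "jog_arm", "payload": {"plan": [{"delta_pos":[0.01,0,0.007],"twist":[0,0,0]},{"delta_pos":[0.02,0,0.014],"twist":[0,0,0]},{"delta_pos":[0.03,0,0.021],"twist":[0,0,0]},{"delta_pos":[0.036,0,0.025],"twist":[0,0,0]},{"delta_pos":[0.041,0,0.0285],"twist":[0,0,0]},{"delta_pos":[0.045,0,0.0315],"twist":[0,0,0]},{"delta_pos":[0.045,0,0.0315],"twist":[0,0,0]}]}}

```text
time: 6.95
tcp_pos: [0.5343, 0.3296, 0.0126]
tool_rot: [-0.205, 0.698, 0.65, 0.22]
wrist_force: [-0.7, -6.2, 1.6]
width: 0.0852
grasp_force: 3.0
```

>>> {"api": "jog_arm", "payload": {"plan": [{"delta_pos":[0.003,0,0.002],"twist":[0,0,0]},{"delta_pos":[0.006,0,0.004],"twist":[0,0,0]},{"delta_pos":[0.006,0,0.004],"twist":[0,0,0]}]}}

```text
time: 7.32
tcp_pos: [0.5345, 0.3324, 0.0126]
tool_rot: [-0.205, 0.698, 0.65, 0.22]
wrist_force: [-0.3, -6.9, 0.8]
width: 0.0856
grasp_force: 3.4
```

```bash
python3 -c "
from h import *
crate()"
```

```text
crate in dock mm ((-1.1407966613769531, -1.0174713134765625), (154.7114715576172, 102.57056427001953), 89.79595947265625) 3842
tcp [0.53450429 0.33241343 0.01261842] dock -0.03727073524698018 0.008388970961918837 F [ 0.76873708 -6.98178734  0.92025711] 7.425
```

>>> {"api": "jog_arm", "payload": {"plan": [{"delta_pos":[0.002,0,0.0014],"twist":[0,0,0]},{"delta_pos":[0.004,0,0.0028],"twist":[0,0,0]},{"delta_pos":[0.004,0,0.0028],"twist":[0,0,0]}]}}

```text
time: 7.8
tcp_pos: [0.5348, 0.3338, 0.0125]
tool_rot: [-0.204, 0.698, 0.65, 0.22]
wrist_force: [-0.8, -13.7, 2.4]
width: 0.0849
grasp_force: 7.0
```

>>> {"api": "jog_arm", "payload": {"plan": [{"delta_pos":[0.002,0,0.0014],"twist":[0,0,0]},{"delta_pos":[0.004,0,0.0028],"twist":[0,0,0]},{"delta_pos":[0.004,0,0.0028],"twist":[0,0,0]}]}}

```text
time: 8.18
tcp_pos: [0.5352, 0.3342, 0.0124]
tool_rot: [-0.204, 0.699, 0.65, 0.22]
wrist_force: [-3.3, -31.1, 8.1]
width: 0.0854
grasp_force: 16.0
```

>>> {"api": "jog_arm", "payload": {"plan": [{"delta_pos":[0.002,0,0.0014],"twist":[0,0,0]},{"delta_pos":[0.004,0,0.0028],"twist":[0,0,0]},{"delta_pos":[0.004,0,0.0028],"twist":[0,0,0]}]}}

```text
time: 8.55
tcp_pos: [0.5353, 0.3346, 0.0122]
tool_rot: [-0.203, 0.699, 0.65, 0.219]
wrist_force: [-10.1, -50.2, 16.8]
width: 0.0855
grasp_force: 26.7
```

Home: the force rises to 50 N with no further motion. I'll retreat back and up, close the fist, then plan the bar sweep.

>>> {"api": "jog_arm", "payload": {"plan": [{"delta_pos":[-0.06,0,-0.042],"twist":[0,0,0]},{"delta_pos":[-0.123,0,-0.0858],"twist":[0,0,0]},{"delta_pos":[-0.123,0,-0.0858],"twist":[0,0,0]},{"delta_pos":[-0.05,0,-0.19],"twist":[0,0,0]},{"delta_pos":[0.02,0,-0.29],"twist":[0,0,0]},{"delta_pos":[0.09,0,-0.393],"twist":[0,0,0]},{"delta_pos":[0.09,0,-0.393],"twist":[0,0,0]}], "hand": 1}}

```text
time: 9.43
tcp_pos: [0.5318, 0.2794, 0.1664]
tool_rot: [-0.203, 0.697, 0.651, 0.223]
wrist_force: [0.8, 0.7, -1.1]
width: 0.0002
grasp_force: 0.0
```

```bash
cat >> h.py <<'E'
H=D0-.059*dx+.088*dy
def barp(a,r,s): return H+r*(-np.sin(a)*dx-np.cos(a)*dy)+s*(-np.cos(a)*dx+np.sin(a)*dy)
E
python3 - <<'E'
from h import *
B=crate('3.png'); p=env.state()['tcp_pos']; print(env.state()['tool_rot'],H)
m=(B[:,2]>.036)&(B[:,2]<.05)&(B[:,0]>.31)&(B[:,0]<.42)&(B[:,1]>.15)&(B[:,1]<.285)
c=B[m,:2].mean(0)-H; print('bar a',np.arctan2(-c@dx,-c@dy),np.linalg.norm(c),m.sum())
Rc=rot(-4.1,35); R1=rot(-4.1,0)
a=barp(2.25,.13,.035)
for z in(.16,.022): print(a,cmd(p,Rc,[*a,z],R1))
E
```

```text
crate in dock mm ((0.17285919189453125, -1.6587448120117188), (102.413818359375, 153.85633850097656), 0.12180876731872559) 3824
tcp [0.53018777 0.27892502 0.16211565] dock -0.09093037644285869 0.008923765567292415 F [ 0.0699429  -0.52296723 -0.91435465] 9.525
[-0.20492358  0.6977534   0.65010495  0.22025001] [0.45355942 0.31635088]
bar a 2.262654322843259 0.12193238836883775 447
[0.33935416 0.24506162] (array([-0.1001, -0.4698, -0.0637]), array([ 0.    , -0.1944,  0.    ]))
[0.33935416 0.24506162] (array([-0.298 , -0.4698,  0.2189]), array([ 0.    , -0.1944,  0.    ]))
```

>>> {"api": "jog_arm", "payload": {"plan": [{"delta_pos":[-0.02,-0.12,-0.015],"twist":[0,-0.05,0]},{"delta_pos":[-0.05,-0.24,-0.03],"twist":[0,-0.1,0]},{"delta_pos":[-0.075,-0.36,-0.05],"twist":[0,-0.15,0]},{"delta_pos":[-0.1,-0.47,-0.0637],"twist":[0,-0.1944,0]},{"delta_pos":[-0.1,-0.47,-0.0637],"twist":[0,-0.1944,0]},{"delta_pos":[-0.1,-0.47,-0.0637],"twist":[0,-0.1944,0]}]}}

```text
time: 10.28
tcp_pos: [0.3395, 0.2449, 0.1594]
tool_rot: [-0.001, 0.732, 0.682, -0.0]
wrist_force: [0.0, 0.8, 0.1]
width: -0.0002
grasp_force: 0.0
```

Run:
```python
from h import *
s=env.state(); p=s['tcp_pos']; q=s['tool_rot']; print(p,q,s['joints'].round(2))
a=grab('scene')['image'];b=grab('side')['image']
cv2.imwrite('pics/two4.png',np.vstack([a[80:330,180:580],b[60:310,100:500]])[:,:,::-1])
Rc=rot(-4.1,0)
print('down',p[2]-.022)
p1=np.array([*barp(2.25,.13,.035),.022])
for aa in np.linspace(2.25,.9,10):
    print(round(aa,2),cmd(p1,Rc,[*barp(aa,.13,.022),.022],Rc)[0])
```

```text
[0.33954513 0.24485324 0.15936023] [-6.95689237e-04  7.31589725e-01  6.81744808e-01 -8.94907073e-05] [0.54 0.05 1.93 0.   1.16 0.61]
down 0.13736023008281076
2.25 [-0.0204  0.0253  0.    ]
2.1 [-0.0548  0.0607  0.    ]
1.95 [-0.0835  0.1009  0.    ]
1.8 [-0.106   0.1449  0.    ]
1.65 [-0.1215  0.1918  0.    ]
1.5 [-0.1299  0.2405  0.    ]
1.35 [-0.131   0.2899  0.    ]
1.2 [-0.1246  0.3389  0.    ]
1.05 [-0.111   0.3864  0.    ]
0.9 [-0.0904  0.4313  0.    ]
```

View pics/two4.png

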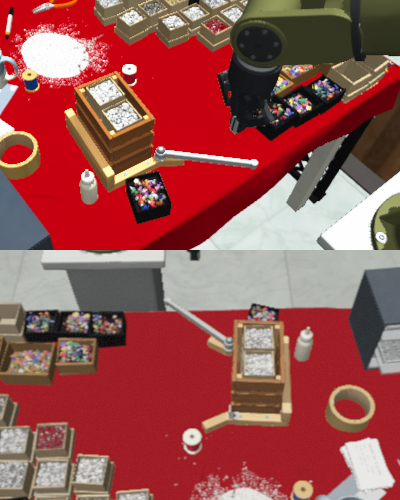

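The picture shows the crate home in the dock (upper view (110,125), lower view (260,365)). The fist is above and outside the open bar, which runs from (160,155) to (255,163) in the upper view. Next it goes down, then sweeps.

>>> {"api": "jog_arm", "payload": {"plan": [{"delta_pos":[0,0,0.12],"twist":[0,0,0]},{"delta_pos":[0,0,0.23],"twist":[0,0,0]},{"delta_pos":[0,0,0.343],"twist":[0,0,0]},{"delta_pos":[0,0,0.343],"twist":[0,0,0]},{"delta_pos":[0,0,0.343],"twist":[0,0,0]}]}}

```text
time: 11.0
tcp_pos: [0.3405, 0.2448, 0.0241]
tool_rot: [-0.0, 0.732, 0.681, 0.001]
wrist_force: [0.3, -0.8, 1.0]
width: -0.0002
grasp_force: 0.0
```

>>> {"api": "jog_arm", "payload": {"plan": [{"delta_pos":[-0.02,0.025,0],"twist":[0,0,0]},{"delta_pos":[-0.038,0.043,0],"twist":[0,0,0]},{"delta_pos":[-0.055,0.061,0],"twist":[0,0,0]},{"delta_pos":[-0.07,0.08,0],"twist":[0,0,0]},{"delta_pos":[-0.0835,0.1,0],"twist":[0,0,0]},{"delta_pos":[-0.095,0.122,0],"twist":[0,0,0]},{"delta_pos":[-0.106,0.145,0],"twist":[0,0,0]},{"delta_pos":[-0.114,0.168,0],"twist":[0,0,0]},{"delta_pos":[-0.1215,0.192,0],"twist":[0,0,0]},{"delta_pos":[-0.1215,0.192,0],"twist":[0,0,0]}]}}

```text
time: 12.25
tcp_pos: [0.4132, 0.1904, 0.0228]
tool_rot: [-0.0, 0.732, 0.681, 0.0]
wrist_force: [0.1, 0.2, -0.3]
width: 0.0
grasp_force: 0.0
```

```bash
cat >> h.py <<'E'
def bar():
    B=np.vstack([cloud(grab(n)).reshape(-1,3) for n in('scene','side')])
    q=np.c_[(B[:,:2]-H)@dx,(B[:,:2]-H)@dy]; p=(env.state()['tcp_pos'][:2]-H); r=np.hypot(*q.T)
    m=(B[:,2]>.037)&(B[:,2]<.049)&(q[:,0]<.012)&(r>.03)&(r<.2)&(q[:,1]<.15)
    t=np.arctan2(-q[m,0],-q[m,1]); k=np.histogram(t,60,(-.1,2.4)); i=k[0].argmax()
    t0=np.median(t[abs(t-k[1][i])<.12]); print('bar',t0,len(t),'tcp polar',np.hypot(*p),np.arctan2(-p@dx,-p@dy))
E
python3 - <<'E'
from h import *
bar(); s=env.state(); print(s['tcp_pos'],s['wrist_force'])
Rc=rot(-4.1,0); p1=s['tcp_pos']
for aa,t in [(1.5,0),(1.35,0),(1.2,0),(1.05,0),(.9,10),(.75,20),(.6,30)]:
    print(aa,t,cmd(p1,Rc,[*barp(aa,.13,.022),.022+.01*t/30],rot(-4.1,t)))
E
```

```text
bar 2.2545522876492203 730 tcp polar 0.13224433579570627 1.815552495199112
[0.41254827 0.19062638 0.0227895 ] [-0.04673896 -0.48776182 -0.0868202 ]
1.5 0 (array([-0.0073,  0.0482,  0.002 ]), array([0., 0., 0.]))
1.35 0 (array([-0.0083,  0.0976,  0.002 ]), array([0., 0., 0.]))
1.2 0 (array([-0.0019,  0.1466,  0.002 ]), array([0., 0., 0.]))
1.05 0 (array([0.0117, 0.1941, 0.002 ]), array([0., 0., 0.]))
0.9 10 (array([ 0.0322,  0.239 , -0.0064]), array([-0.    ,  0.0556,  0.    ]))
0.75 20 (array([ 0.0593,  0.2804, -0.0147]), array([0.    , 0.1111, 0.    ]))
0.6 30 (array([ 0.0922,  0.3172, -0.023 ]), array([-0.    ,  0.1667,  0.    ]))
```

Run:
```python
from h import *
a=grab('scene')['image'];b=grab('side')['image']
cv2.imwrite('pics/two5.png',np.vstack([a[80:330,180:580],b[60:310,100:500]])[:,:,::-1])
```

```text
(no output)
```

View pics/two5.png

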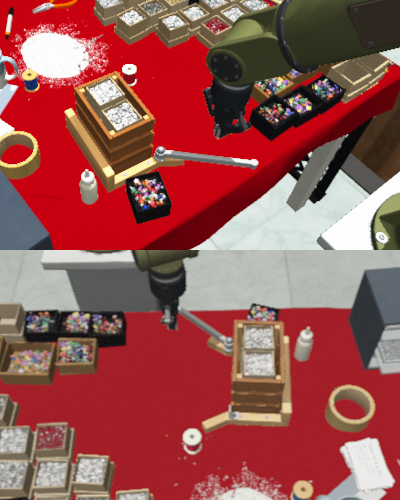

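Run:
```python
from h import *
s=env.state();p=s['tcp_pos'];print(p,s['time'],s['wrist_force'],s['joints'].round(3))
for n in('scene','side'):
    d=grab(n);W=cloud(d);M=d['camera_from_world']
    def pr(x):
        c=M[:3,:3]@np.array(x)+M[:3,3];return (d['cx']+d['fx']*c[0]/-c[2], d['cy']-d['fy']*c[1]/-c[2])
    print(n,'tcp px',pr(p),'bar mid px',pr([*barp(2.255,.12,0),.044]),'bar tip',pr([*barp(2.255,.19,0),.044]),'start',pr([.3405,.2448,.024]))
    near=W[(abs(W[...,0]-p[0])<.03)&(abs(W[...,1]-p[1])<.03)&(W[...,2]>.008)]
    print('tip pts low', np.percentile(near[:,2],[0,2,10]) if len(near) else None, len(near))
    b=W[(np.hypot(*(W[...,:2]-barp(2.255,.12,0)).reshape(-1,2).T).reshape(400,640)<.004)]
    print('bar z',b[:,2])
```

```text
[0.41246565 0.19073102 0.02287491] 12.45 [ 0.20389086 -0.56025595 -0.57145659] [0.352 0.35  1.947 0.    0.845 0.423]
scene tcp px (np.float64(397.80394835295607), np.float64(221.49729794099272)) bar mid px (np.float64(398.8644721308408), np.float64(237.43590586034384)) bar tip (np.float64(433.7329178356132), np.float64(242.00544736727278)) start (np.float64(401.6957097249813), np.float64(257.3067243064156))
tip pts low [0.04808187 0.05855794 0.08634079] 1255
bar z [ 3.63418957e-01  3.64500863e-01  3.63904927e-01  3.65911184e-01
  3.67842176e-01  3.63747648e-01  3.64321284e-01  3.65711618e-01
  3.65777350e-01  3.62247313e-01  3.63403241e-01  3.64582565e-01
  3.55694732e-01  3.40797692e-01  3.36646758e-01  3.28898930e-01
  4.46644373e-02  4.56704088e-02  4.46342092e-02  4.50380217e-02
  4.25094393e-02  4.37088068e-02  4.09479005e-02  4.52137546e-02
  4.08343500e-02  4.35089034e-02  4.08388976e-02  4.04962736e-02
  4.31698572e-02  3.92222049e-02  4.00892668e-02  3.52313936e-02
  3.63532673e-02  4.61508761e-04 -2.49129322e-04 -1.39161950e-03
 -1.21817072e-04 -1.91475770e-04 -8.73319039e-
[... 323 characters left out ...]
7.48406448819003), np.float64(108.49893901901538)) start (np.float64(296.33809688780406), np.float64(119.27880119434607))
tip pts low [0.04828613 0.06340994 0.1427088 ] 1621
bar z [ 3.69282542e-01  3.67711765e-01  3.66791474e-01  3.65370340e-01
  3.65507673e-01  3.65788304e-01  3.65745467e-01  3.65867876e-01
  3.63901012e-01  3.64812965e-01  3.64852712e-01  3.65083836e-01
  3.63547055e-01  3.63709521e-01  3.64387663e-01  3.64702738e-01
  3.62998206e-01  3.62422493e-01  3.61471228e-01  3.60179397e-01
  3.60321341e-01  4.71250607e-02  4.50264685e-02  4.30307856e-02
  4.08509700e-02  4.63907604e-02  4.14319278e-02  6.10553199e-05
  1.44066030e-03 -1.46254411e-03  4.57341810e-04  8.26690890e-04]
```

The bar has not moved (still (155,152) to (255,163) in the upper view). The fist passed over it, and the lowest finger points read about 25 mm above the reported TCP. I'll zoom in on the fist.

Run:
```python
from h import *
a=grab('scene')['image'][140:260,330:450];b=grab('side')['image'][60:180,210:330]; w=grab('wrist')['image']
z=lambda i:cv2.resize(i,None,fx=3.2,fy=2.5)
cv2.imwrite('pics/z6.png',np.vstack([np.hstack([z(a),z(b)]),cv2.resize(w,(480,300))[:, :].repeat(1,0) if 0 else np.pad(cv2.resize(w,(480,300)),((0,0),(0,288),(0,0)))])[:,:,::-1])
```

```text
(no output)
```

View pics/z6.png

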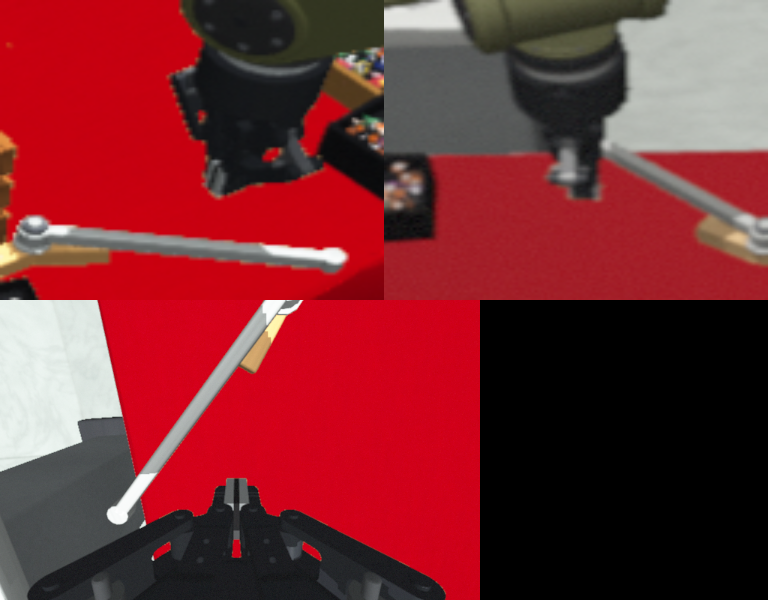

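The fist is shut at about (215,190) in the left zoom and stands in front of the bar, which runs (35,235) to (335,260). So the real fingertips end 20 mm or more above the reported TCP, and the fist went over the bar. I'll go back over it and repeat the sweep lower.

>>> {"api": "jog_arm", "payload": {"plan": [{"delta_pos":[0,0,-0.1],"twist":[0,0,0]},{"delta_pos":[0,0,-0.18],"twist":[0,0,0]},{"delta_pos":[0.04,-0.06,-0.18],"twist":[0,0,0]},{"delta_pos":[0.08,-0.13,-0.18],"twist":[0,0,0]},{"delta_pos":[0.1215,-0.192,-0.18],"twist":[0,0,0]},{"delta_pos":[0.1215,-0.192,-0.18],"twist":[0,0,0]},{"delta_pos":[0.1215,-0.192,-0.06],"twist":[0,0,0]},{"delta_pos":[0.1215,-0.192,0.03],"twist":[0,0,0]},{"delta_pos":[0.1215,-0.192,0.062],"twist":[0,0,0]},{"delta_pos":[0.1215,-0.192,0.062],"twist":[0,0,0]}]}}

```text
time: 13.95
tcp_pos: [0.3398, 0.2444, -0.0019]
tool_rot: [-0.0, 0.732, 0.681, -0.0]
wrist_force: [-0.3, -0.2, 1.5]
width: 0.0003
grasp_force: 0.0
```

>>> {"api": "jog_arm", "payload": {"plan": [{"delta_pos":[-0.02,0.025,0],"twist":[0,0,0]},{"delta_pos":[-0.038,0.043,0],"twist":[0,0,0]},{"delta_pos":[-0.055,0.061,0],"twist":[0,0,0]},{"delta_pos":[-0.07,0.08,0],"twist":[0,0,0]},{"delta_pos":[-0.0835,0.1,0],"twist":[0,0,0]},{"delta_pos":[-0.0835,0.1,0],"twist":[0,0,0]}]}}

```text
time: 14.7
tcp_pos: [0.3776, 0.208, -0.0019]
tool_rot: [0.0, 0.732, 0.681, 0.0]
wrist_force: [-0.2, -0.6, -0.2]
width: 0.0005
grasp_force: 0.0
```

Run:
```python
from h import *
bar(); s=env.state(); p=s['tcp_pos'];print(p,s['wrist_force'])
for n in('scene','side'):
    W=cloud(grab(n)); near=W[(abs(W[...,0]-p[0])<.025)&(abs(W[...,1]-p[1])<.025)&(W[...,2]>.008)]
    print(np.percentile(near[:,2],[0,2,10]).round(3))
```

```text
bar 1.9395955594824148 707 tcp polar 0.1323595475364613 2.1169565538477535
[ 0.37700766  0.2083746  -0.00198408] [ 0.55320159  0.3057982  -0.42680928]
[0.024 0.032 0.047]
[0.025 0.034 0.045]
```

Run:
```python
from h import *
p1=env.state()['tcp_pos']; Rc=rot(-4.1,0)
for aa,t in [(1.8,0),(1.65,0),(1.5,0),(1.35,0),(1.2,0),(1.05,0),(.9,9),(.8,18),(.7,27),(.6,35)]:
    R1=rot(-4.1,t); T=np.array([*barp(aa,.13,.022),.024+.006*t/35])
    print(aa,t,cmd(p1,Rc,T+.025*R1.apply([0,0,1]),R1))
```

```text
1.8 0 (array([-0.0216,  0.0448, -0.0023]), array([0., 0., 0.]))
1.65 0 (array([-0.0371,  0.0917, -0.0023]), array([0., 0., 0.]))
1.5 0 (array([-0.0455,  0.1404, -0.0023]), array([0., 0., 0.]))
1.35 0 (array([-0.0466,  0.1898, -0.0023]), array([0., 0., 0.]))
1.2 0 (array([-0.0402,  0.2387, -0.0023]), array([0., 0., 0.]))
1.05 0 (array([-0.0266,  0.2862, -0.0023]), array([0., 0., 0.]))
0.9 9 (array([ 0.0037,  0.3312, -0.007 ]), array([ 0.  ,  0.05, -0.  ]))
0.8 18 (array([ 0.0306,  0.3592, -0.0131]), array([-0. ,  0.1,  0. ]))
0.7 27 (array([ 0.0597,  0.3853, -0.0207]), array([0.  , 0.15, 0.  ]))
0.6 35 (array([ 0.0898,  0.4093, -0.0286]), array([0.    , 0.1944, 0.    ]))
```

>>> {"api": "jog_arm", "payload": {"plan": [{"delta_pos":[-0.0216,0.045,0],"twist":[0,0,0]},{"delta_pos":[-0.037,0.092,0],"twist":[0,0,0]},{"delta_pos":[-0.0455,0.14,0],"twist":[0,0,0]},{"delta_pos":[-0.0466,0.19,0],"twist":[0,0,0]},{"delta_pos":[-0.04,0.239,0],"twist":[0,0,0]},{"delta_pos":[-0.0266,0.286,0],"twist":[0,0,0]},{"delta_pos":[0.004,0.331,-0.007],"twist":[0,0.05,0]},{"delta_pos":[0.03,0.359,-0.013],"twist":[0,0.1,0]},{"delta_pos":[0.06,0.385,-0.021],"twist":[0,0.15,0]},{"delta_pos":[0.09,0.409,-0.0286],"twist":[0,0.1944,0]},{"delta_pos":[0.09,0.409,-0.0286],"twist":[0,0.1944,0]}]}}

```text
time: 16.27
tcp_pos: [0.5437, 0.2308, 0.0085]
tool_rot: [-0.205, 0.699, 0.649, 0.22]
wrist_force: [1.0, -0.7, 0.1]
width: 0.0001
grasp_force: 0.0
```

Run:
```python
from h import *
bar(); p1=env.state()['tcp_pos']; Rc=rot(-4.1,35); print(p1,(p1[:2]-D0)@dx,(p1[:2]-D0)@dy)
for aa in (.5,.4,.3,.2,.1,.0):
    T=np.array([*barp(aa,.13,.022-.004*(.6-aa)/.6),.030]); print(aa,cmd(p1,Rc,T+.025*Rc.apply([0,0,1]),Rc)[0])
a=grab('scene')['image'];b=grab('side')['image']
cv2.imwrite('pics/two7.png',np.vstack([a[80:330,180:580],b[60:310,100:500]])[:,:,::-1])
```

```text
bar 0.6324550161394976 822 tcp polar 0.12313982012131892 0.6857412879779801
[0.54312881 0.23184799 0.00926725] -0.13697790999427045 -0.00730404426065159
0.5 [0.0235 0.0214 0.0157]
0.4 [0.0468 0.0409 0.032 ]
0.3 [0.0717 0.0574 0.0494]
0.2 [0.0978 0.0706 0.0677]
0.1 [0.1249 0.0803 0.0867]
0.0 [0.1526 0.0866 0.1061]
```

View pics/two7.png

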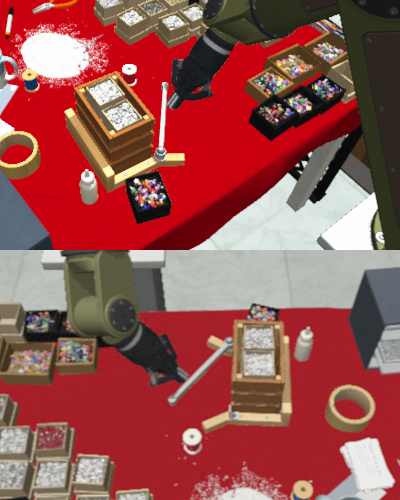

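The bar (upper view (162,85) to (160,155), lower view (172,400) to (228,342)) follows the tilted fist and is clear of the spool. I'll carry on towards shut.

>>> {"api": "jog_arm", "payload": {"plan": [{"delta_pos":[0.012,0.011,0.008],"twist":[0,0,0]},{"delta_pos":[0.0235,0.0214,0.0157],"twist":[0,0,0]},{"delta_pos":[0.035,0.031,0.024],"twist":[0,0,0]},{"delta_pos":[0.047,0.041,0.032],"twist":[0,0,0]},{"delta_pos":[0.059,0.049,0.041],"twist":[0,0,0]},{"delta_pos":[0.072,0.057,0.049],"twist":[0,0,0]},{"delta_pos":[0.085,0.064,0.0585],"twist":[0,0,0]},{"delta_pos":[0.098,0.07,0.068],"twist":[0,0,0]},{"delta_pos":[0.111,0.076,0.077],"twist":[0,0,0]},{"delta_pos":[0.125,0.08,0.087],"twist":[0,0,0]},{"delta_pos":[0.125,0.08,0.087],"twist":[0,0,0]}]}}

```text
time: 17.85
tcp_pos: [0.5791, 0.2917, 0.0098]
tool_rot: [-0.205, 0.698, 0.65, 0.22]
wrist_force: [0.7, 0.5, 0.8]
width: -0.0003
grasp_force: 0.0
```

Run:
```python
from h import *
bar(); s=env.state();p1=s['tcp_pos']; print(p1,s['wrist_force'],(p1[:2]-D0)@dx,(p1[:2]-D0)@dy)
```

```text
bar 0.12929654686217312 452 tcp polar 0.12801382807543535 0.1274422015135691
[0.57907207 0.29116924 0.00977266] [ 0.96235185  1.07767487 -0.00922334] -0.07527023825880294 -0.038975665091894346
```

>>> {"api": "jog_arm", "payload": {"plan": [{"delta_pos":[0.008,0,0.0056],"twist":[0,0,0]},{"delta_pos":[0.016,0,0.0112],"twist":[0,0,0]},{"delta_pos":[0.024,0,0.0168],"twist":[0,0,0]},{"delta_pos":[0.03,0,0.021],"twist":[0,0,0]},{"delta_pos":[0.03,0,0.021],"twist":[0,0,0]}]}}

```text
time: 18.58
tcp_pos: [0.58, 0.306, 0.0098]
tool_rot: [-0.205, 0.698, 0.65, 0.22]
wrist_force: [0.0, -0.3, -0.4]
width: -0.0002
grasp_force: 0.0
```

>>> {"api": "jog_arm", "payload": {"plan": [{"delta_pos":[0.003,0,0.002],"twist":[0,0,0]},{"delta_pos":[0.006,0,0.004],"twist":[0,0,0]},{"delta_pos":[0.006,0,0.004],"twist":[0,0,0]}]}}

```text
time: 18.95
tcp_pos: [0.5803, 0.3085, 0.0097]
tool_rot: [-0.205, 0.698, 0.65, 0.22]
wrist_force: [-1.2, -2.1, -0.4]
width: 0.0001
grasp_force: 1.2
```

>>> {"api": "jog_arm", "payload": {"plan": [{"delta_pos":[0.002,0,0.0014],"twist":[0,0,0]},{"delta_pos":[0.004,0,0.0028],"twist":[0,0,0]},{"delta_pos":[0.004,0,0.0028],"twist":[0,0,0]}]}}

```text
time: 19.32
tcp_pos: [0.5805, 0.309, 0.0096]
tool_rot: [-0.204, 0.698, 0.65, 0.22]
wrist_force: [-5.5, -18.9, 5.9]
width: 0.0005
grasp_force: 9.2
```

Run:
```python
from h import *
bar(); crate()
```

```text
bar 0.009432615899864018 396 tcp polar 0.12713924931071746 -0.012686112261013011
crate in dock mm ((0.07239913940429688, -0.8992767333984375), (102.4810791015625, 154.98854064941406), 0.3332352638244629) 3792
tcp [0.58047283 0.3089666  0.00956637] dock -0.05741840431633176 -0.03911820728198836 F [ -5.30738722 -17.91823284   5.34316182] 19.525
```

The bar is shut against its keeper (0.01 rad, 19 N) and the crate is still home. I'll retreat straight back, then up.

>>> {"api": "jog_arm", "payload": {"plan": [{"delta_pos":[-0.03,0,-0.021],"twist":[0,0,0]},{"delta_pos":[-0.08,0,-0.056],"twist":[0,0,0]},{"delta_pos":[-0.123,0,-0.0858],"twist":[0,0,0]},{"delta_pos":[-0.08,0,-0.15],"twist":[0,0,0]},{"delta_pos":[-0.01,0,-0.25],"twist":[0,0,0]},{"delta_pos":[-0.01,0,-0.25],"twist":[0,0,0]},{"delta_pos":[-0.01,0,-0.25],"twist":[0,0,0]}]}}

```text
time: 20.4
tcp_pos: [0.5759, 0.2498, 0.089]
tool_rot: [-0.205, 0.698, 0.65, 0.22]
wrist_force: [0.2, -0.1, -0.7]
width: 0.0001
grasp_force: 0.0
```

Run:
```python
from h import *
bar(); crate()
a=grab('scene')['image'];b=grab('side')['image']
cv2.imwrite('pics/two8.png',np.vstack([a[80:330,180:580],b[60:310,100:500]])[:,:,::-1])
```

```text
bar 0.006430372159015176 348 tcp polar 0.13897866588470215 0.42833269451769385
crate in dock mm ((-57.53137969970703, -0.9992294311523438), (154.22084045410156, 217.84176635742188), 89.80442810058594) 4039
tcp [0.57568937 0.24997143 0.08829855] dock -0.11660401618592935 -0.03850586392689311 F [-0.00244446 -0.16680882  0.0182065 ] 20.6
```

View pics/two8.png

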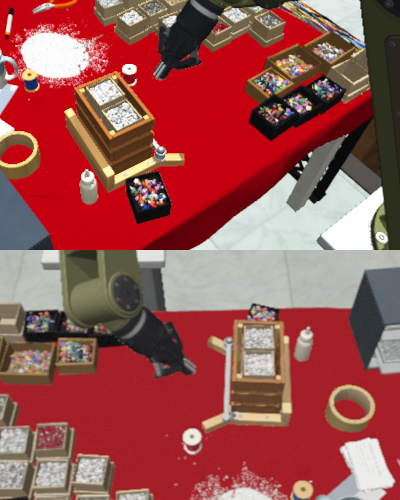

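The bar lies across the mouth (lower view (228,340) to (226,415)) with the crate home. Bottle, spool and charm box are standing, and the arm is clear. The last crate reading was off because it took in gripper points.

```bash
python3 -c "
from h import *
print(env.sign_off())"
```

```text
the job is handed in; nothing more can be done
None
```

The crate is parked home against the back stop, the swing bar is shut against its keeper, and the job is handed in at about 20.6 s; hand-in gave no verdict.

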